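Stow the nested tumblers in the desk keeper

ROBOT

A 6-joint arm with a two-finger parallel gripper is mounted at the origin on the work surface. World frame = base frame: x ahead of the robot, y to its left, z up, the work surface at z = 0. Lengths are in m, angles in rad, forces in N, time in s.
With the tool pointing down it reaches from about 0.425 to 0.95 m from the base axis. Payload 3.5 kg.
Tool frame: the origin (TCP) lies between the finger pads; the fingertips stand 19 mm ahead of it and the grasp point (between the pads) is the TCP; z points along the fingers, y is the line along which they close (so a half turn about z gives the same grasp; the last joint's range is limited). The gripper opens to 85 mm and grips with 20 to 120 N. Pads are 22 mm wide; open, the fingers measure 114 mm over their backs; the gripper's body (76 mm by 85 mm) begins 54 mm behind the grasp point. The pads swing forward as they close: fully open they stand 13 mm farther back than shut.
Start: joints at [1.14, 0.286, 1.577, -0, 1.279, -0.15], TCP at [0.187, 0.649, 0.25] pointing down, gripper open.
Joint ranges: [-2.77, 2.77], [-0.9, 2.22], [0.21, 2.48], [-1.53, 4.67], [0.24, 2.81], [-2.84, 2.84]. Speed limits (rad/s): [2.79, 2.79, 3.14, 3.14, 3.14, 3.14].

INTERFACE

Orientations are given as a unit quaternion [x, y, z, w].
In Python, from plant import monitor, eyes, ctrl gives the robot as it stands.
- The arm moves only by the shell command python3 -m handwheel 'ROWS' [FORCE]. ROWS is JSON, a list of rows, each a list of 7 numbers: the shift along the tool's x, y, z in units of 40 cm (1.0 is 40 cm), then the turn, a rotation vector about the tool's x, y, z in units of pi rad (1.0 is pi rad), then the opening, from -1 (shut) to 1 (fully open). A call has 1 to 12 rows; each row is the pose to reach, as a shift and turn from the pose commanded when the call began, along the tool's axes at that moment, turning the shorter way round; what a row does not reach only later rows make up. A row lasts 1/8 s, in which the tool goes at most 62.5 mm and 10.7 degrees, less where a joint would pass 70% of its speed; a pose out of reach is approached as far as the arm can. A call with a number of a shift or a turn outside -1 to 1 is refused whole. A call with a gripper value outside its range is refused whole. The fingers move at their own pace and stop on an object; FORCE is the grip in N (left out, the last holds). Time passes only in rows, so rows that repeat a pose let the fingers close. It gives the time, the measured TCP pose, the force, the opening and the grip force at its end, in the units of the state.
- monitor.get_state(): the state, without advancing time (a new reading comes with each control period).
- eyes.read_camera(name): name is "side" or "top"; returns the picture (400x640x3 uint8, red, green, blue); there is no depth.
- eyes.camera_params(name): a dict with "K" (3x3 intrinsics, pixels), "R" (3x3) and "t" (3): a world point X has camera coordinates R X + t. Camera axes: x right, y down, z forward; pixel columns grow to the right and rows downward; lengths in m; the calibration is good to about 2 mm. A picture is of the moment at which its call begins. camera_params takes no time and is no camera call.
- ctrl.sign_off(): hands the job in; it is judged then, once.
The state is a dict: "time": time; "qpos": joint angles; "dq": joint speeds; "joint_efforts": joint torques, N m; "eef_pos": TCP position; "tcp_rot": TCP orientation; "contact_force": force on the tool from outside, world axes, zero at the start; "wrist_torque": the same for the moment, N m; "opening": opening from 0.0 (shut) to 1.0 (fully open); "finger_force": force on a finger pad.
Only numpy, scipy, OpenCV 4.12 (cv2) and the standard library are available. Lean on these libraries where they do the work, as an engineer would, in place of code of your own. Each camera call takes 0.05 s, during which the arm holds its last target. There are 200 camera calls.

TASK

Before the wall desk is folded up, stow its tumblers: draw back the keeper's sliding jaw, stand one tumbler upright on the tray between the jaws and nest all the other tumblers upright inside it, in one straight stack. Then slide the jaw shut until the stack is lightly clamped between both jaws (a few newtons, never a hard squeeze), leave it shut against the tumbler and let go. Leave the organiser, the magnifier and the phone dock alone.

Things in the scene. Friction and masses are not known exactly. Their poses are not given: they have to be found in the camera images.
- keeper: white plastic keeper fixed to the desk: a tray 90 mm wide (its x) and 285 mm long (its y, from -237 to +47 mm), 6 mm thick, with a fixed orange jaw at the +y end and a sliding one; origin on its underside, below the seat
- seat (a point): point on the tray's top face (6 mm over the desk) between the jaws, axes as the keeper; the foot of a tumbler standing centred here is 4 mm short of the fixed jaw
- fixed_jaw: fixed orange jaw, an upright block 80 mm (x) by 14 mm (y), 14 mm high above the tray; origin at the middle of its underside, its pressing face 7 mm from there towards -y (25 mm from the seat)
- sliding_jaw: the sliding jaw: an orange pressing block 80 mm by 14 mm, 14 mm high above the tray; origin at the bottom of its pressing face, which looks along +y to the fixed jaw; a bar leads back from it to the tab
- jaw (a joint): sliding jaw, m: gap between the faces = 30 mm + this; 0 to 0.07, grows as the jaw is drawn back (keeper's -y). It has about 2.5 N of friction and stays where it is left. A tumbler's foot, 42 mm across, is just clamped at about 0.012
- jaw_tab (a point): centre of the top of the upright orange tab that moves the sliding jaw; the tab is 14 mm thick (keeper's x), 30 mm long (keeper's y) and 60 mm high above the tray, 125 mm behind the jaw's pressing face
- organiser: white desk organiser, 80 x 180 x 105 mm, with pens standing up to 150 mm; bystander; origin at the centre of its underside
- magnifier: chrome magnifier on a stand, foot 90 mm across, 202 mm high; bystander; origin at the centre of its underside
- dock: bamboo phone dock with a phone in it, 90 x 110 mm, 150 mm high; bystander; origin at the centre of its underside
- cup0: grey ceramic tumbler, flaring upwards, without handle, 66 mm high, 42 mm across its straight foot (the lowest 15 mm), from there widening to 64 mm across its rim, wall 2.5 mm, about 130 g; origin at the centre of its underside, z up to the mouth. All are alike. The solid foot is 24 mm thick, so a tumbler nested upright in another rests on its inner floor and stands 24 mm higher. May be absent
- cup1: a tumbler just like cup0. May be absent
- cup2: a tumbler just like cup0. May be absent
- cup3: a tumbler just like cup0. May be absent
- cup4: a tumbler just like cup0. May be absent
- cup5: a tumbler just like cup0. May be absent
Things that resemble listed ones, but are neither listed nor needed, are in the scene too. What is shaped like the cup3 but green or purple is not meant.

How it is judged:
By the outcome, as a careful person would: the job done as asked, in the order asked, and still so for the second after the job is handed in, with the robot touching nothing.
Of cup0, cup1, cup2, cup3, cup4, cup5 only 4 to 6 are there at a start; the rules pass over those that are not, and their reading is None.
At some moment in a run one of cup0, cup1, cup2, cup3, cup4, cup5 may be knocked a few centimetres aside while the robot is not near it.
It also fails if it takes over 210 s, if anything falls off the work surface, if the arm or the gripper's body presses on something with over 40 N, if the wrist force passes 120 N, or if a joint passes its speed limit or range.

## Working session

There is one attempt and no reset: what is moved stays moved. The work goes in short steps, Python scripts to look and compute and a shell command to move; the robot and the scene stay as the last step left them, time stands still between calls to the robot, and variables do not carry over. Pictures are saved under pics/ and viewed, at most 14 in all, crops included, and the job is handed in when it is done.

```bash
ls; mkdir -p pics; python3 - <<'E'
from plant import monitor, eyes, ctrl
import cv2, numpy as np
for n in("top","side"):
    im=eyes.read_camera(n); cv2.imwrite(f"pics/{n}0.png",im[:,:,::-1]); p=eyes.camera_params(n); print(n,p)
s=monitor.get_state(); print({k:np.round(v,3) for k,v in s.items()})
E
```

```text
pics
top {'K': array([[392.86973759,   0.        , 319.31502161],
       [  0.        , 392.86973759, 193.94526766],
       [  0.        ,   0.        ,   1.        ]]), 'R': array([[ 0.02247391, -0.99973752,  0.00445115],
       [-0.99421   , -0.02281716, -0.10500408],
       [ 0.10507808, -0.00206552, -0.99446183]]), 't': array([-0.02999993,  0.54877527,  0.98054338])}
side {'K': array([[366.18114517,   0.        , 318.51426975],
       [  0.        , 366.18114517, 197.61874988],
       [  0.        ,   0.        ,   1.        ]]), 'R': array([[-0.94242863, -0.33430627,  0.00822223],
       [-0.18434276,  0.49884444, -0.84686006],
       [ 0.27900901, -0.79962087, -0.53175222]]), 't': array([0.53662596, 0.17404893, 0.75683816])}
{'time': np.float64(0.1), 'qpos': array([ 1.14 ,  0.287,  1.578, -0.   ,  1.279, -0.15 ]), 'dq': array([ 0.   , -0.003, -0.004,  0.001,  0.002,  0.002]), 'joint_efforts': array([ 1.000e-03, -4.073e+01, -2.937e+01, -0.000e+00,  3.000e-03,
       -0.000e+00]), 'eef_pos': array([0.187, 0.648, 0.249]), 'tcp_rot': array([ 0.14 ,  0.99 , -0.001, -0.   ]), 'contact_force': array([-0.94 ,  0.359, -0.659]), 'wrist_torque': array([ 0.05 , -0.009,  0.016]), 'finger_force': np.float64(0.0), 'opening': np.float64(0.998)}
```

View pics/top0.png

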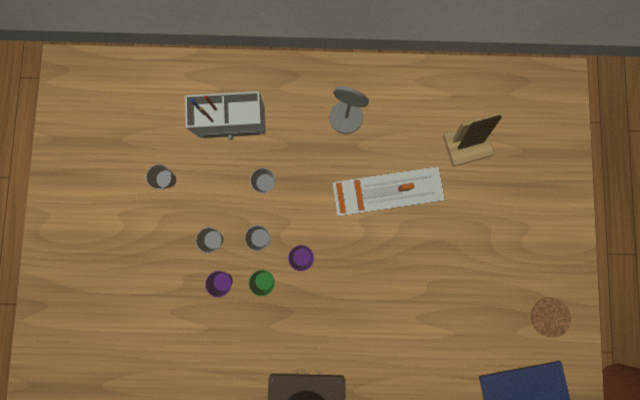

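View pics/side0.png

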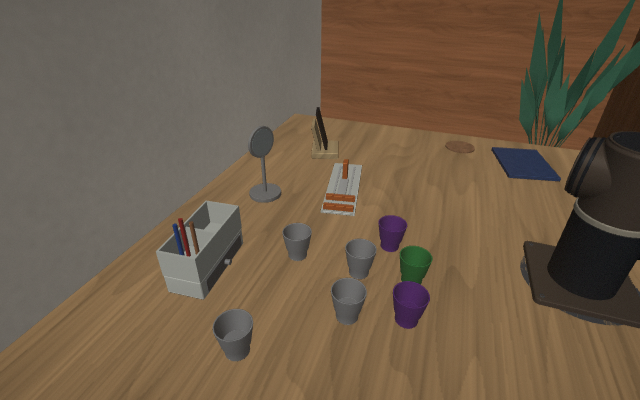

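The pictures show four grey tumblers, in the top view at A(161,177), B(263,181), C(209,240) and D(258,238). The lookalikes are two purple cups (219,284) and (301,258) and one green (262,283). The keeper has its fixed jaw at (340,197), sliding jaw at (359,195) and tab at (406,187). The grey ones fit the description. I'll fit models to get positions and confirm them in a crop.

```bash
cat > h.py <<'E'
from plant import monitor, eyes, ctrl
import cv2, numpy as np
from scipy.optimize import minimize
from scipy.spatial.transform import Rotation as Ro
P={n:eyes.camera_params(n) for n in("top","side")}
def proj(n,X):
    c=np.atleast_2d(X)@P[n]["R"].T+P[n]["t"]; p=c@P[n]["K"].T; return p[:,:2]/p[:,2:]
def ray(n,uv,z):
    d=P[n]["R"].T@np.linalg.solve(P[n]["K"],[*uv,1]); o=-P[n]["R"].T@P[n]["t"]; return o+d*(z-o[2])/d[2]
a=np.linspace(0,2*np.pi,48)
def ring(r,z): return np.c_[r*np.cos(a),r*np.sin(a),0*a+z]
CUP=np.r_[ring(.021,0),ring(.021,.015),ring(.032,.066)]
def tray(yaw):
    B=np.array([[x,y,z] for x in(-.045,.045) for y in(-.237,.047) for z in(0,.006)])
    return B@Ro.from_euler('z',yaw).as_matrix().T
def hullmask(n,X):
    m=np.zeros((1600,2560),np.uint8); h=cv2.convexHull(((proj(n,X)+.5)*4-.5).round().astype(np.int32))
    cv2.fillConvexPoly(m,h,255); return cv2.resize(m,(640,400),interpolation=cv2.INTER_AREA)/255.
def fit(model,x0,masks):
    def f(p):
        s=0
        for n,m in masks.items():
            k=hullmask(n,model(p)); s+=1-np.minimum(k,m).sum()/np.maximum(k,m).sum()
        return s
    r=minimize(f,x0,method="Nelder-Mead",options=dict(initial_simplex=np.array([x0]+[np.array(x0)+d for d in np.eye(len(x0))*.012]),xatol=1e-4,fatol=1e-4))
    return r.x,r.fun
def cupmodel(p,z0=0): return CUP+[p[0],p[1],z0]
def near(m,n,X,r):
    k=cv2.dilate(hullmask(n,X),np.ones((r,r))); return m*(k>0)
def greymask(im):
    h=cv2.cvtColor(im,cv2.COLOR_RGB2HSV); return (h[...,1]<60).astype(float)
def to(pos=None,yaw=None):
    """print row numbers (units) to reach world pos / world direction yaw of the tool's y line"""
    s=monitor.get_state(); R=Ro.from_quat(s["tcp_rot"]); Rm=R.as_matrix()
    d=Rm.T@(np.array(pos)-s["eef_pos"])/.4
    t=np.zeros(3)
    if yaw is not None:
        y=[np.cos(yaw),np.sin(yaw),0]; x=np.cross(y,[0,0,-1]); T=np.c_[x,y,[0,0,-1]]
        if T[:,1]@Rm[:,1]<0: T=T@np.diag([-1,-1,1])
        t=(R.inv()*Ro.from_matrix(T)).as_rotvec()/np.pi
    print("shift",d.round(4),"turn",t.round(4))
def st():
    s=monitor.get_state(); print("t",round(float(s["time"]),2),s["eef_pos"].round(4),"F",s["contact_force"].round(2),"op",round(float(s["opening"]),3),"ff",round(float(s["finger_force"]),1))
E
cat > m.py <<'E'
from h import *
im={n:eyes.read_camera(n) for n in P}; g={n:greymask(im[n]) for n in P}
cups=[]
for uv in [(161,177),(263,181),(209,240),(258,238)]:
    x0=ray("top",uv,.04)[:2]
    for _ in range(2):
        mk={n:near(g[n],n,cupmodel(x0),9) for n in P}; x0,f=fit(cupmodel,x0,mk)
    print(x0.round(4),round(f,3),"r",np.linalg.norm(x0).round(3)); cups.append(x0)
o=im["top"]; h=cv2.cvtColor(o,cv2.COLOR_RGB2HSV)
org=((h[...,0]<13)&(h[...,1]>170)&(h[...,2]>120)).astype(np.uint8)
m=(((h[...,1]<60)|(org>0))).astype(np.uint8); k=np.zeros_like(m); k[160:222,325:450]=1; m=cv2.morphologyEx(m*k,cv2.MORPH_CLOSE,np.ones((5,5)))
x0=[*ray("top",(349,196),0)[:2],-.15]
km=lambda p: tray(p[2])+[p[0],p[1],0]
print(x0); p,f=fit(km,x0,{"top":m.astype(float)}); p2=[0,0,0]
yaw=p[2]; print("keeper",p.round(4),f)
nc,l,s,c=cv2.connectedComponentsWithStats(org*k)
Rk=Ro.from_euler('z',-yaw).as_matrix()
for i in range(1,nc):
    if s[i,4]>8:
        for z in (.02,.066): print(s[i],z,"keeper frame",(Rk@(ray("top",c[i],z)-[p[0],p[1],0])).round(4))
vis=[]
for n in P:
    v=im[n][:,:,::-1].copy(); v=cv2.resize(v,None,fx=3,fy=3,interpolation=cv2.INTER_CUBIC)
    for X in [cupmodel(c) for c in cups]+[km(p)]:
        cv2.polylines(v,[cv2.convexHull(((proj(n,X)+.5)*3).astype(np.int32))],True,(0,255,255),1)
    vis.append(v)
cv2.imwrite("pics/m1.png",vis[0][450:930,400:1200]); cv2.imwrite("pics/m2.png",vis[1][450:1050,600:1350])
E
python3 m.py
```

```text
[0.5801 0.3805] 0.317 r 0.694
[0.577 0.123] 0.213 r 0.59
[0.4267 0.2497] 0.26 r 0.494
[0.4347 0.1321] 0.27 r 0.454
[np.float64(0.5487154018420712), np.float64(-0.09615420556810358), -0.15]
keeper [ 0.5483 -0.1045  0.1719] 0.019121232513432562
[355 181   8  29  90] 0.02 keeper frame [ 0.0008 -0.0151  0.02  ]
[355 181   8  29  90] 0.066 keeper frame [-0.0032 -0.0096  0.066 ]
[337 184   4   5  13] 0.02 keeper frame [0.0307 0.0324 0.02  ]
[337 184   4   5  13] 0.066 keeper frame [0.0253 0.0357 0.066 ]
[402 184  11   5  38] 0.02 keeper frame [ 0.0036 -0.1436  0.02  ]
[402 184  11   5  38] 0.066 keeper frame [-0.0006 -0.1323  0.066 ]
[338 189   6  19  47] 0.02 keeper frame [-0.0013  0.0326  0.02  ]
[338 189   6  19  47] 0.066 keeper frame [-0.0052  0.036   0.066 ]
[341 208   4   5  11] 0.02 keeper frame [-0.0338  0.0321  0.02  ]
[341 208   4   5  11] 0.066 keeper frame [-0.0363  0.0354  0.066 ]
```

View pics/m1.png

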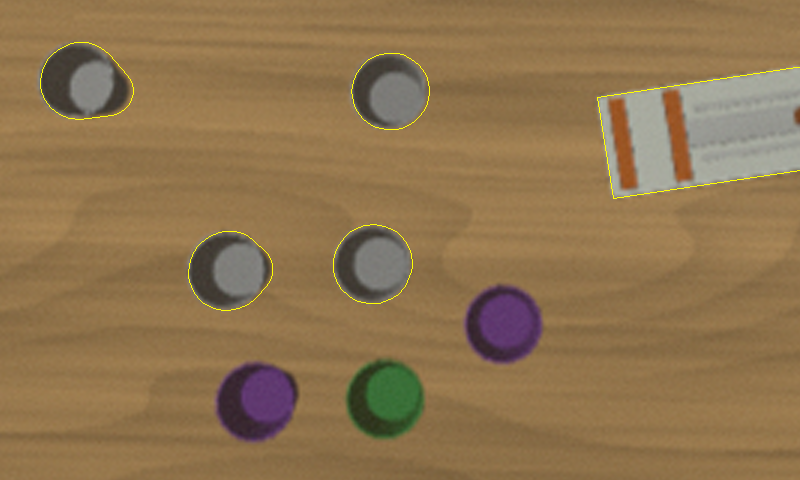

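View pics/m2.png

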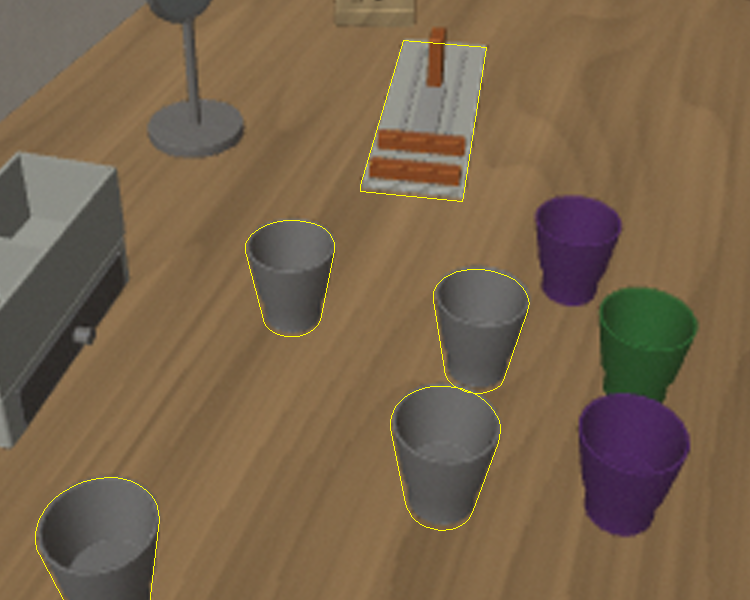

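All four fits follow the outlines closely: the crops show grey, upright, empty tumblers, and the purple and green ones are excluded. The keeper is at yaw 0.172 and the jaw is nearly closed (about 3 mm). I'll draw the jaw back first.

```bash
python3 - <<'E'
from h import *
st(); to([.5,.3,.25],.172); to([.571,-.2345,.2],.172);to([.571,-.2345,.045],.172)
E
```

```text
t 0.2 [0.1868 0.6482 0.2494] F [0.28 0.29 0.78] op 0.997 ff 0.0
shift [-9.935e-01 -6.195e-01 -7.000e-04] turn [-5.000e-04  2.000e-04  3.559e-01]
shift [-1.5343 -1.8541  0.126 ] turn [-5.000e-04  2.000e-04  3.559e-01]
shift [-1.5344 -1.8535  0.5135] turn [-5.000e-04  2.000e-04  3.559e-01]
```

```bash
python3 -m handwheel '[[-0.99,-0.62,0,0,0,0.356,1],[-0.99,-0.62,0,0,0,0.356,1],[-0.99,-0.62,0,0,0,0.356,1],[-0.99,-0.62,0,0,0,0.356,1],[-0.99,-0.62,0,0,0,0.356,1],[-0.99,-0.62,0,0,0,0.356,1],[-0.99,-0.62,0,0,0,0.356,1],[-0.99,-0.62,0,0,0,0.356,1],[-0.99,-0.62,0,0,0,0.356,1],[-0.99,-0.62,0,0,0,0.356,1],[-0.99,-0.62,0,0,0,0.356,1]]' 20; python3 - <<'E'
from h import *
st(); to([.571,-.2345,.2],.172);to([.571,-.2345,.045],.172)
E
```

```text
time: 1.58
eef_pos: [0.4979, 0.3015, 0.2502]
tcp_rot: [0.643, 0.766, -0.0, -0.0]
contact_force: [-0.9, -0.4, 0.3]
opening: 0.995
finger_force: 0.0
t 1.57 [0.4979 0.3015 0.2502] F [-0.9  -0.38  0.3 ] op 0.995 ff 0.0
shift [-1.3516 -0.0511  0.1254] turn [-0.0001 -0.0001  0.0004]
shift [-1.3516 -0.0509  0.5129] turn [-0.0001 -0.0001  0.0004]
```

```bash
python3 -m handwheel '[[-0.9,-0.05,0,0,0,0,1],[-0.9,-0.05,0,0,0,0,1],[-0.9,-0.05,0,0,0,0,1],[-0.9,-0.05,0,0,0,0,1],[-0.9,-0.05,0,0,0,0,1],[-0.9,-0.05,0,0,0,0,1],[-0.9,-0.05,0,0,0,0,1]]'; python3 -m handwheel '[[-0.45,0,0.1,0,0,0,1],[-0.45,0,0.1,0,0,0,1],[-0.45,0,0.1,0,0,0,1],[-0.45,0,0.1,0,0,0,1],[-0.45,0,0.1,0,0,0,1]]'; python3 - <<'E'
from h import *
st(); to([.571,-.2345,.1],.172);to([.571,-.2345,.045],.172)
im=eyes.read_camera("side");cv2.imwrite("pics/s1.png",cv2.resize(im[60:260,200:460,::-1],None,fx=3,fy=3))
E
```

```text
time: 2.45
eef_pos: [0.5408, -0.0594, 0.2505]
tcp_rot: [0.645, 0.764, -0.0, 0.0]
contact_force: [0.5, 0.1, 0.5]
opening: 0.998
finger_force: 0.0
time: 3.08
eef_pos: [0.5715, -0.2331, 0.2101]
tcp_rot: [0.643, 0.766, 0.0, -0.001]
contact_force: [-0.1, -0.0, 0.3]
opening: 0.999
finger_force: 0.0
t 3.08 [ 0.5715 -0.2331  0.2101] F [-0.1  -0.04  0.29] op 0.999 ff 0.0
shift [-0.0035 -0.0018  0.2753] turn [-0.0001 -0.0004  0.0003]
shift [-0.0037 -0.0018  0.4128] turn [-0.0001 -0.0004  0.0003]
```

View pics/s1.png

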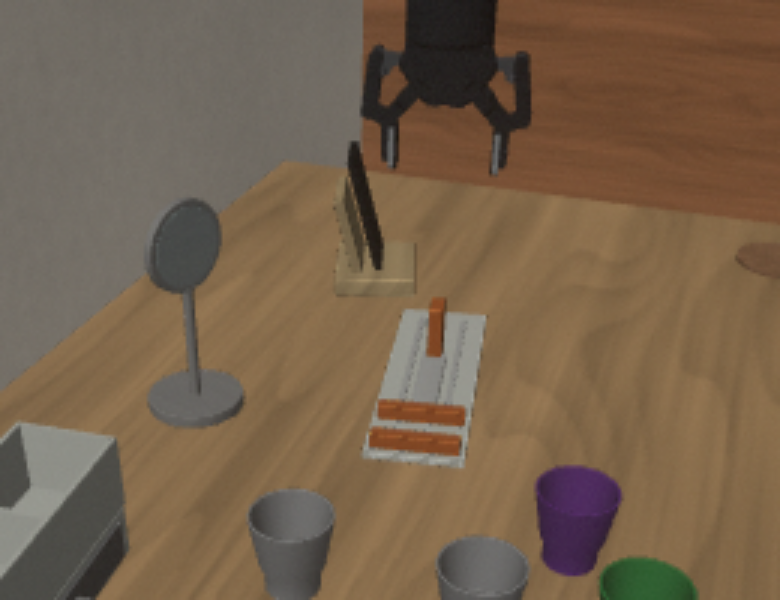

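The open gripper is above and behind the tab at (438,325), clear of the dock and magnifier. Now descend, grip the tab and drag it back about 45 mm.

```bash
python3 -m handwheel '[[-0.004,-0.002,0.15,0,0,0,1],[-0.004,-0.002,0.3,0,0,0,1],[-0.004,-0.002,0.4,0,0,0,1],[-0.004,-0.002,0.41,0,0,0,1],[-0.004,-0.002,0.41,0,0,0,1],[-0.004,-0.002,0.41,0,0,0,-1],[-0.004,-0.002,0.41,0,0,0,-1],[-0.004,-0.002,0.41,0,0,0,-1],[-0.004,-0.002,0.41,0,0,0,-1],[-0.004,-0.002,0.41,0,0,0,-1],[-0.004,-0.002,0.41,0,0,0,-1]]' 25
```

```text
time: 4.5
eef_pos: [0.5714, -0.2368, 0.0468]
tcp_rot: [0.644, 0.765, 0.0, 0.001]
contact_force: [2.7, 0.9, 1.8]
opening: 0.159
finger_force: 29.1
```

```bash
python3 -m handwheel '[[-0.02,0,0,0,0,0,-1],[-0.04,0,0,0,0,0,-1],[-0.06,0,0,0,0,0,-1],[-0.08,0,0,0,0,0,-1],[-0.1,0,0,0,0,0,-1],[-0.112,0,0,0,0,0,-1],[-0.112,0,0,0,0,0,-1]]'; python3 -m handwheel '[[0,0,0,0,0,0,1],[0,0,0,0,0,0,1],[0,0,0,0,0,0,1],[0,0,0,0,0,0,1],[0,0,-0.1,0,0,0,1],[0,0,-0.25,0,0,0,1],[0,0,-0.4,0,0,0,1],[0,0,-0.45,0,0,0,1],[0,0,-0.45,0,0,0,1]]'; cp m.py m3.py; sed -i 's/m1.png/m3.png/;s/m2.png/m4.png/' m3.py; python3 m3.py; python3 -c "
from h import *
st(); to([.577,.123,.2],.172); to([.577,.123,.057],.172)"
```

```text
time: 5.38
eef_pos: [0.5793, -0.2823, 0.0468]
tcp_rot: [0.644, 0.765, 0.0, 0.002]
contact_force: [5.2, 1.0, 1.9]
opening: 0.162
finger_force: 29.2
time: 6.5
eef_pos: [0.579, -0.2812, 0.228]
tcp_rot: [0.644, 0.765, 0.0, 0.002]
contact_force: [0.0, 0.6, -0.6]
opening: 1.003
finger_force: 0.0
[0.58   0.3806] 0.286 r 0.694
[0.5771 0.123 ] 0.196 r 0.59
[0.4266 0.2498] 0.252 r 0.494
[0.4347 0.1321] 0.253 r 0.454
[np.float64(0.5487154018420712), np.float64(-0.09615420556810358), -0.15]
keeper [ 0.548  -0.102   0.1717] 0.11703670483836981
[372 178   9  29 100] 0.02 keeper frame [-0.001  -0.0639  0.02  ]
[372 178   9  29 100] 0.066 keeper frame [-0.0049 -0.0563  0.066 ]
[417 182  10   6  32] 0.02 keeper frame [ 0.0025 -0.1833  0.02  ]
[417 182  10   6  32] 0.066 keeper frame [-0.0016 -0.1703  0.066 ]
[337 184   8  28  82] 0.02 keeper frame [-0.0006  0.0301  0.02  ]
[337 184   8  28  82] 0.066 keeper frame [-0.0046  0.0335  0.066 ]
t 6.6 [ 0.5774 -0.2801  0.2236] F [ 0.11  0.33 -0.43] op 0.998 ff 0.0
shift [0.993  0.1713 0.0614] turn [-0.001  -0.0009 -0.0001]
shift [0.9919 0.1725 0.4189] turn [-0.001  -0.0009 -0.0001]
```

Jaw drawn back about 46 mm; cups unchanged. Next, pick up cup B (top view 263,181).

```bash
python3 -m handwheel '[[0.99,0.171,0.06,0,0,0,1],[0.99,0.171,0.06,0,0,0,1],[0.99,0.171,0.06,0,0,0,1],[0.99,0.171,0.06,0,0,0,1],[0.99,0.171,0.06,0,0,0,1],[0.99,0.171,0.06,0,0,0,1],[0.99,0.171,0.06,0,0,0,1],[0.99,0.171,0.06,0,0,0,1],[0.99,0.171,0.06,0,0,0,1]]'; python3 -c "
from h import *
st(); to([.577,.123,.09],.172); to([.577,.123,.057],.172)"
```

```text
time: 7.72
eef_pos: [0.5773, 0.1205, 0.2001]
tcp_rot: [0.644, 0.765, -0.001, -0.001]
contact_force: [0.4, -0.2, -0.4]
opening: 1.003
finger_force: 0.0
t 7.72 [0.5773 0.1205 0.2001] F [ 0.36 -0.2  -0.45] op 1.003 ff 0.0
shift [0.0064 0.0014 0.2754] turn [-0.0012 -0.     -0.0002]
shift [0.0064 0.0017 0.3579] turn [-0.0012 -0.     -0.0002]
```

```bash
python3 -m handwheel '[[0.006,0.001,0.14,0,0,0,1],[0.006,0.001,0.25,0,0,0,1],[0.006,0.001,0.32,0,0,0,1],[0.006,0.001,0.358,0,0,0,1],[0.006,0.001,0.358,0,0,0,1],[0.006,0.001,0.358,0,0,0,-1],[0.006,0.001,0.358,0,0,0,-1],[0.006,0.001,0.358,0,0,0,-1],[0.006,0.001,0.358,0,0,0,-1],[0.006,0.001,0.358,0,0,0,-1]]' 25;  python3 -c "
from h import *
st(); n='side'; im=eyes.read_camera(n);cv2.imwrite('pics/s2.png',cv2.resize(im[150:290,220:420,::-1],None,fx=4,fy=4))"
```

```text
time: 8.98
eef_pos: [0.5793, 0.1235, 0.0614]
tcp_rot: [0.644, 0.765, 0.001, 0.001]
contact_force: [-2.5, -0.2, 6.0]
opening: 0.723
finger_force: 26.8
t 8.97 [0.5793 0.1235 0.0614] F [-2.52 -0.22  5.95] op 0.723 ff 26.8
```

View pics/s2.png

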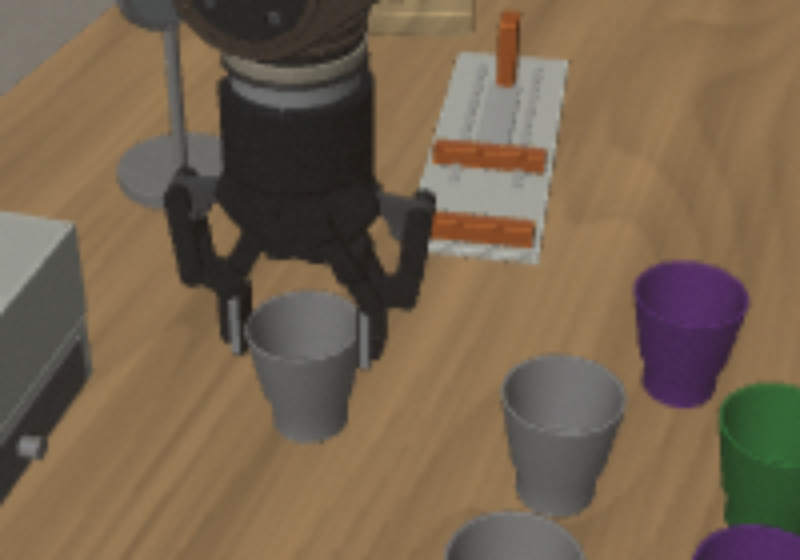

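The fingers hold B symmetrically just under its rim (crop 305,330), with the jaw open. Lift and carry it to the seat.

```bash
python3 -m handwheel '[[0,0,-0.05,0,0,0,-1],[0,0,-0.15,0,0,0,-1],[0,0,-0.25,0,0,0,-1],[0,0,-0.3,0,0,0,-1],[0,0,-0.3,0,0,0,-1],[0,0,-0.3,0,0,0,-1]]'; python3 -c "
from h import *
st(); to([.5483,-.1045,.17],.172)"
```

```text
time: 9.78
eef_pos: [0.577, 0.1235, 0.1772]
tcp_rot: [0.644, 0.765, -0.001, -0.001]
contact_force: [-0.2, -0.4, -1.4]
opening: 0.72
finger_force: 27.9
t 9.78 [0.577  0.1235 0.1772] F [-0.19 -0.35 -1.4 ] op 0.72 ff 27.9
shift [-0.5493 -0.1681  0.0184] turn [-0.001  -0.0001 -0.0001]
```

```bash
python3 -m handwheel '[[-0.12,-0.03,0,0,0,0,-1],[-0.24,-0.07,0,0,0,0,-1],[-0.36,-0.11,0,0,0,0,-1],[-0.46,-0.14,0,0,0,0,-1],[-0.53,-0.165,0.05,0,0,0,-1],[-0.55,-0.168,0.12,0,0,0,-1],[-0.55,-0.168,0.16,0,0,0,-1],[-0.55,-0.168,0.16,0,0,0,-1],[-0.55,-0.168,0.16,0,0,0,-1]]'; cat > chk.py <<'E'
# fit the held/stacked cup: free x,y,z
from h import *
import sys
x0=[float(v) for v in sys.argv[1:4]]
def run(x0,cams=("side","top")):
    im={n:eyes.read_camera(n) for n in P}; 
    for n in P:
        v=cv2.resize(im[n][:,:,::-1],None,fx=4,fy=4,interpolation=cv2.INTER_CUBIC)
        cv2.polylines(v,[((proj(n,ring(.032,.066)+x0)+.5)*4).astype(np.int32),((proj(n,ring(.021,0)+x0)+.5)*4).astype(np.int32)],True,(0,255,255),1)
        c=(proj(n,[x0])[0]*4).astype(int); cv2.imwrite(f"pics/{sys.argv[4]}_{n}.png",v[max(c[1]-320,0):c[1]+200,max(c[0]-200,0):c[0]+200])
run(np.array(x0))
a=cv2.imread(f"pics/{sys.argv[4]}_top.png");b=cv2.imread(f"pics/{sys.argv[4]}_side.png");h=min(len(a),len(b));cv2.imwrite(f"pics/{sys.argv[4]}.png",np.hstack([a[:h],b[:h]]))
st(); to([.5483,-.1045,.0685],.172)
E
python3 chk.py .5483 -.1045 .05 c1
```

```text
time: 10.9
eef_pos: [0.55, -0.1043, 0.1156]
tcp_rot: [0.644, 0.765, 0.0, 0.0]
contact_force: [-0.7, 0.3, -2.1]
opening: 0.72
finger_force: 28.0
t 11.0 [ 0.5504 -0.1045  0.1164] F [ 0.2   0.36 -0.82] op 0.724 ff 28.0
shift [ 0.001  -0.0055  0.1196] turn [0.0006 0.0004 0.0002]
```

View pics/c1.png

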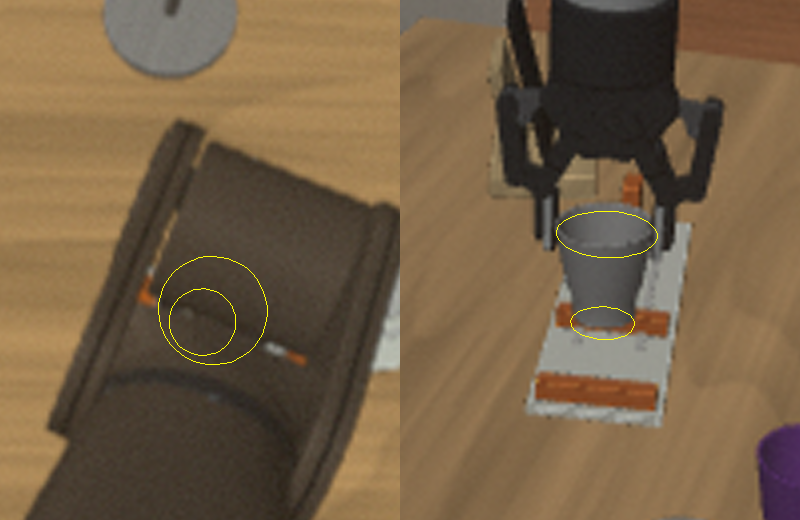

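The held cup is upright and centred over the seat. Lower it.

```bash
python3 -m handwheel '[[0,-0.004,0.05,0,0,0,-1],[0,-0.004,0.09,0,0,0,-1],[0,-0.004,0.11,0,0,0,-1],[0,-0.004,0.12,0,0,0,-1],[0,-0.004,0.122,0,0,0,-1],[0,-0.004,0.122,0,0,0,-1]]'; python3 -m handwheel '[[0,0,0,0,0,0,1],[0,0,0,0,0,0,1],[0,0,0,0,0,0,1],[0,0,0,0,0,0,1],[0,0,-0.1,0,0,0,1],[0,0,-0.25,0,0,0,1],[0,0,-0.32,0,0,0,1],[0,0,-0.32,0,0,0,1]]';python3 -c "
from h import *
st(); to([.5483,-.1045,.0685],.172); to([.4347,.1321,.2],.172)"
```

```text
time: 11.75
eef_pos: [0.5481, -0.1054, 0.0675]
tcp_rot: [0.644, 0.765, -0.001, -0.0]
contact_force: [-3.6, -0.2, 5.0]
opening: 0.723
finger_force: 28.5
time: 12.75
eef_pos: [0.5497, -0.1056, 0.1977]
tcp_rot: [0.644, 0.765, 0.001, 0.003]
contact_force: [-0.4, -0.2, 0.1]
opening: 1.0
finger_force: 0.0
t 12.75 [ 0.5497 -0.1056  0.1977] F [-0.37 -0.21  0.1 ] op 1.0 ff 0.0
shift [ 0.0045 -0.0049  0.3229] turn [ 0.0019  0.0011 -0.0001]
shift [ 0.6347 -0.1818 -0.0092] turn [ 0.0019  0.0011 -0.0001]
```

```bash
python3 -m handwheel '[[0.63,-0.182,0,0,0,0,1],[0.63,-0.182,0,0,0,0,1],[0.63,-0.182,0,0,0,0,1],[0.63,-0.182,0,0,0,0,1],[0.63,-0.182,0,0,0,0,1],[0.63,-0.182,0,0,0,0,1],[0.63,-0.182,0,0,0,0,1],[0.63,-0.182,0,0,0,0,1]]'; cat > fitc.py <<'E'
from h import *
import sys
# usage: x y z0 cams : refit a grey cup standing at height z0
x0=[float(v) for v in sys.argv[1:3]]; z0=float(sys.argv[3])
for n in sys.argv[4].split(','):
    im=eyes.read_camera(n); h=cv2.cvtColor(im,cv2.COLOR_RGB2HSV)
    e=cv2.GaussianBlur(im.astype(np.float32).max(2),(0,0),.8); gx=cv2.Sobel(e,cv2.CV_32F,1,0);gy=cv2.Sobel(e,cv2.CV_32F,0,1); G=np.minimum(np.hypot(gx,gy),150)
    def f(p):
        q=cv2.convexHull(proj(n,cupmodel(p,z0)).astype(np.float32))[:,0]; q=np.r_[q,q[:1]]
        s=np.r_[0,np.cumsum(np.hypot(*np.diff(q,axis=0).T))]; u=np.linspace(0,s[-1],150); q=np.c_[np.interp(u,s,q[:,0]),np.interp(u,s,q[:,1])].astype(np.float32)
        return -cv2.remap(G,q[None,:,0],q[None,:,1],cv2.INTER_LINEAR).mean()
    r=min((minimize(f,np.array(x0)+[a,b],method="Nelder-Mead",options=dict(initial_simplex=np.array(x0)+[a,b]+np.array([[0,0],[.004,0],[0,.004]]))) for a in(-.006,0,.006) for b in(-.006,0,.006)),key=lambda r:r.fun)
    print(n,r.x.round(4),round(r.fun,1),"at guess",round(f(x0),1))
E
python3 fitc.py .5483 -.1045 .006 top,side; python3 fitc.py .4267 .2497 0 top,side
python3 -c "
from h import *
st(); to([.4347,.1321,.062],.172)"
```

```text
time: 13.75
eef_pos: [0.4339, 0.1297, 0.1941]
tcp_rot: [0.645, 0.764, -0.0, -0.0]
contact_force: [0.3, 0.6, -0.7]
opening: 0.999
finger_force: 0.0
top [ 0.5452 -0.1032] -145.8 at guess -120.3
side [ 0.5458 -0.1082] -112.9 at guess -87.2
top [0.3443 0.3076] -81.0 at guess -8.6
side [0.4267 0.2463] -109.4 at guess -96.3
t 13.95 [0.4335 0.1302 0.1943] F [ 0.17 -0.08 -0.12] op 1.001 ff 0.0
shift [0.0041 0.0037 0.3307] turn [-0.      0.     -0.0005]
```

```bash
python3 -m handwheel '[[0.004,0.004,0.14,0,0,0,1],[0.004,0.004,0.25,0,0,0,1],[0.004,0.004,0.31,0,0,0,1],[0.004,0.004,0.33,0,0,0,1],[0.004,0.004,0.33,0,0,0,1],[0.004,0.004,0.33,0,0,0,-1],[0.004,0.004,0.33,0,0,0,-1],[0.004,0.004,0.33,0,0,0,-1],[0.004,0.004,0.33,0,0,0,-1],[0.004,0.004,0.33,0,0,0,-1]]' 25;  python3 -m handwheel '[[0,0,-0.05,0,0,0,-1],[0,0,-0.15,0,0,0,-1],[0,0,-0.25,0,0,0,-1],[0,0,-0.3,0,0,0,-1],[0,0,-0.3,0,0,0,-1],[0,0,-0.3,0,0,0,-1]]'; python3 -c "
from h import *
st(); to([.5453,-.105,.18],.172)"; python3 chk.py .4347 .1321 .122 c2
```

```text
time: 15.2
eef_pos: [0.4356, 0.1328, 0.0643]
tcp_rot: [0.644, 0.765, 0.001, 0.001]
contact_force: [-1.9, 0.2, 5.2]
opening: 0.719
finger_force: 26.1
time: 15.95
eef_pos: [0.4338, 0.1327, 0.1814]
tcp_rot: [0.644, 0.765, -0.0, -0.0]
contact_force: [-1.0, -0.7, -1.6]
opening: 0.715
finger_force: 27.9
t 15.95 [0.4338 0.1327 0.1814] F [-0.98 -0.65 -1.55] op 0.715 ff 27.9
shift [-0.6331  0.1733  0.0032] turn [-0.0004 -0.     -0.0001]
t 16.05 [0.4335 0.1326 0.1808] F [-0.41 -0.36 -1.97] op 0.719 ff 27.9
shift [-0.6331  0.1824  0.28  ] turn [-0.0009 -0.0001 -0.0001]
```

View pics/c2.png

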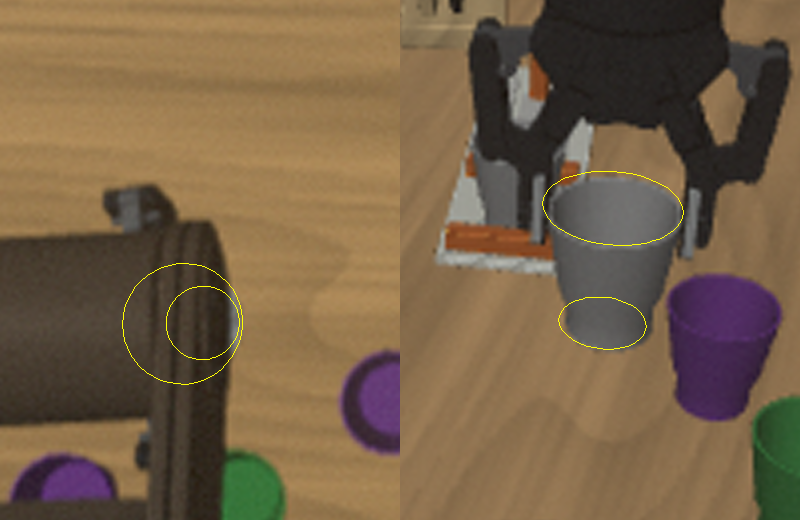

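D is held upright. Carry it over the stack, pause just above, then lower.

```bash
python3 -m handwheel '[[-0.12,0.03,0,0,0,0,-1],[-0.24,0.06,0,0,0,0,-1],[-0.36,0.1,0,0,0,0,-1],[-0.48,0.13,0,0,0,0,-1],[-0.58,0.16,0,0,0,0,-1],[-0.633,0.173,0,0,0,0,-1],[-0.633,0.173,0.05,0,0,0,-1],[-0.633,0.173,0.07,0,0,0,-1],[-0.633,0.173,0.07,0,0,0,-1],[-0.633,0.173,0.07,0,0,0,-1]]';  python3 -c "
from h import *
st(); to([.5453,-.105,.096],.172)"
```

```text
time: 17.3
eef_pos: [0.5461, -0.1045, 0.1548]
tcp_rot: [0.644, 0.765, 0.0, 0.0]
contact_force: [0.2, 0.5, -0.7]
opening: 0.713
finger_force: 27.9
t 17.3 [ 0.5461 -0.1045  0.1548] F [ 0.25  0.45 -0.68] op 0.713 ff 27.9
shift [-0.0008 -0.0023  0.1471] turn [0.0002 0.0001 0.0001]
```

```bash
python3 -m handwheel '[[-0.001,-0.002,0.04,0,0,0,-1],[-0.001,-0.002,0.08,0,0,0,-1],[-0.001,-0.002,0.11,0,0,0,-1],[-0.001,-0.002,0.13,0,0,0,-1],[-0.001,-0.002,0.142,0,0,0,-1],[-0.001,-0.002,0.142,0,0,0,-1]]'; python3 -m handwheel '[[0,0,0.005,0,0,0,-1],[0,0,0.005,0,0,0,-1]]'
```

```text
time: 18.05
eef_pos: [0.5452, -0.1054, 0.0973]
tcp_rot: [0.644, 0.765, 0.0, -0.0]
contact_force: [-0.0, 0.2, -1.8]
opening: 0.715
finger_force: 27.9
time: 18.3
eef_pos: [0.5455, -0.1056, 0.0959]
tcp_rot: [0.644, 0.765, 0.0, 0.0]
contact_force: [0.3, 0.1, -1.3]
opening: 0.714
finger_force: 27.9
```

```bash
python3 -m handwheel '[[0,0,0.004,0,0,0,-1],[0,0,0.006,0,0,0,-1],[0,0,0.006,0,0,0,-1]]'; python3 -m handwheel '[[0,0,0,0,0,0,1],[0,0,0,0,0,0,1],[0,0,0,0,0,0,1],[0,0,0,0,0,0,1],[0,0,-0.1,0,0,0,1],[0,0,-0.25,0,0,0,1],[0,0,-0.32,0,0,0,1],[0,0,-0.32,0,0,0,1]]';python3 -c "
from h import *
st(); to([.4267,.2497,.2],.172)"
```

```text
time: 18.68
eef_pos: [0.546, -0.1057, 0.0948]
tcp_rot: [0.644, 0.765, 0.0, 0.001]
contact_force: [-1.2, 1.9, 6.0]
opening: 0.719
finger_force: 28.3
time: 19.68
eef_pos: [0.5468, -0.1061, 0.2244]
tcp_rot: [0.644, 0.765, 0.001, 0.003]
contact_force: [0.1, -0.1, -0.7]
opening: 1.004
finger_force: 0.0
t 19.68 [ 0.5468 -0.1061  0.2244] F [ 0.06 -0.14 -0.7 ] op 1.004 ff 0.0
shift [ 0.9279 -0.1442  0.057 ] turn [ 0.0018  0.0011 -0.0001]
```

```bash
python3 -m handwheel '[[0.3,0,0,0,0,0,1],[0.3,0,0,0,0,0,1],[0.3,0,0,0,0,0,1],[0.3,0,0,0,0,0,1]]'; python3 fitc.py .5453 -.105 .030 top,side; python3 fitc.py .4267 .2497 0 top,side;python3 fitc.py .58 .3806 0 top,side
python3 -c "
from h import *
st(); to([.4267,.2497,.2],.172)
v=np.hstack([eyes.read_camera(n)[:,:,::-1] for n in P]); cv2.imwrite('pics/b1.png',cv2.resize(v,(800,250),interpolation=cv2.INTER_AREA))"
```

```text
time: 20.18
eef_pos: [0.5241, 0.0127, 0.2196]
tcp_rot: [0.644, 0.765, -0.001, -0.001]
contact_force: [0.2, 0.2, 0.3]
opening: 1.004
finger_force: 0.0
top [ 0.5444 -0.1033] -147.8 at guess -140.5
side [ 0.54   -0.0872] -111.2 at guess -92.5
top [0.427  0.2505] -135.3 at guess -134.1
side [0.4268 0.2465] -109.7 at guess -96.3
top [0.5802 0.3825] -146.6 at guess -141.1
side [0.5797 0.3787] -118.7 at guess -101.1
t 20.48 [0.5249 0.0118 0.2209] F [ 0.28  0.15 -0.96] op 1.005 ff 0.0
shift [ 0.6278 -0.1412  0.0523] turn [-0.0001 -0.     -0.0006]
```

View pics/b1.png

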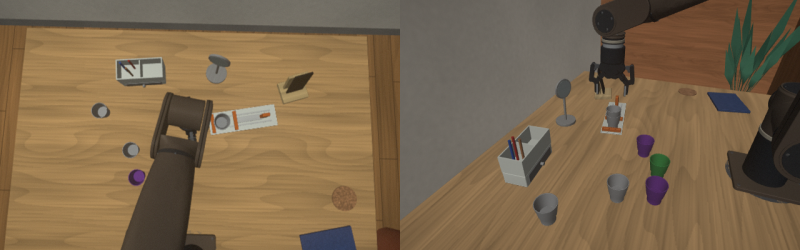

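The stack of two is upright at the seat, and A (top view 161,177) and C (209,240) have not moved. A purple cup stands near C, so I'll check finger clearance there.

```bash
python3 -c "
from h import *
p=ray('top',(219,284),.05);c=np.array([.4267,.2497]);d=p[:2]-c;print(p,np.linalg.norm(d),np.arctan2(*d[::-1]))
to([.4267,.2497,.2],.172+np.pi/4); to([.4267,.2497,.2],.172-np.pi/4); to([.4267,.2497,.2],.172);print(monitor.get_state()['qpos'].round(2))"
```

```text
[0.3193217  0.22358223 0.05      ] 0.11050899332102479 -2.9029945443814205
shift [ 0.6271 -0.141   0.0527] turn [-0.     -0.     -0.2505]
shift [ 0.6271 -0.141   0.0527] turn [-0.      0.      0.2495]
shift [ 0.6271 -0.141   0.0527] turn [-0.     -0.     -0.0005]
[-0.17 -0.02  1.97 -0.    1.19 -0.34]
```

```bash
python3 -m handwheel '[[0.627,-0.141,0.05,0,0,0,1],[0.627,-0.141,0.05,0,0,0,1],[0.627,-0.141,0.05,0,0,0,1],[0.627,-0.141,0.05,0,0,0,1],[0.627,-0.141,0.05,0,0,0,1],[0.627,-0.141,0.05,0,0,0,1],[0.627,-0.141,0.05,0,0,0,1],[0.627,-0.141,0.05,0,0,0,1]]'; python3 -c "
from h import *
st(); to([.4267,.2497,.062],.172)"
```

```text
time: 21.58
eef_pos: [0.4271, 0.249, 0.2013]
tcp_rot: [0.645, 0.764, 0.0, 0.0]
contact_force: [1.7, -0.7, -0.7]
opening: 1.002
finger_force: 0.0
t 21.57 [0.4271 0.249  0.2013] F [ 1.65 -0.65 -0.69] op 1.002 ff 0.0
shift [ 0.0018 -0.0009  0.3482] turn [ 0.0001  0.     -0.0009]
```

```bash
python3 -m handwheel '[[0.002,-0.001,0.14,0,0,0,1],[0.002,-0.001,0.25,0,0,0,1],[0.002,-0.001,0.32,0,0,0,1],[0.002,-0.001,0.347,0,0,0,1],[0.002,-0.001,0.347,0,0,0,1],[0.002,-0.001,0.347,0,0,0,-1],[0.002,-0.001,0.347,0,0,0,-1],[0.002,-0.001,0.347,0,0,0,-1],[0.002,-0.001,0.347,0,0,0,-1],[0.002,-0.001,0.347,0,0,0,-1]]' 25;  python3 -m handwheel '[[0,0,-0.05,0,0,0,-1],[0,0,-0.15,0,0,0,-1],[0,0,-0.25,0,0,0,-1],[0,0,-0.35,0,0,0,-1],[0,0,-0.37,0,0,0,-1],[0,0,-0.37,0,0,0,-1]]'; python3 -c "
from h import *
st(); to([.545,-.1045,.2],.172)"
```

```text
time: 22.82
eef_pos: [0.4271, 0.2514, 0.0645]
tcp_rot: [0.644, 0.765, 0.001, 0.001]
contact_force: [-1.3, -0.3, 5.1]
opening: 0.73
finger_force: 26.4
time: 23.58
eef_pos: [0.4255, 0.2509, 0.2099]
tcp_rot: [0.644, 0.765, 0.0, 0.0]
contact_force: [-0.5, -1.5, -2.3]
opening: 0.727
finger_force: 27.9
t 23.57 [0.4255 0.2509 0.2099] F [-0.47 -1.51 -2.28] op 0.727 ff 27.9
shift [-0.9264  0.1426  0.0248] turn [ 0.0001 -0.     -0.0001]
```

```bash
python3 -m handwheel '[[-0.12,0.02,0,0,0,0,-1],[-0.25,0.04,0,0,0,0,-1],[-0.38,0.06,0,0,0,0,-1],[-0.5,0.08,0,0,0,0,-1],[-0.63,0.1,0,0,0,0,-1],[-0.75,0.12,0,0,0,0,-1],[-0.86,0.135,0,0,0,0,-1],[-0.926,0.143,0,0,0,0,-1],[-0.926,0.143,0.07,0,0,0,-1],[-0.926,0.143,0.08,0,0,0,-1],[-0.926,0.143,0.08,0,0,0,-1],[-0.926,0.143,0.08,0,0,0,-1]]';  python3 -c "
from h import *
st(); to([.545,-.1045,.1185],.172)"
```

```text
time: 25.08
eef_pos: [0.5457, -0.104, 0.1789]
tcp_rot: [0.644, 0.765, 0.0, 0.0]
contact_force: [0.0, -0.0, -1.2]
opening: 0.724
finger_force: 28.0
t 25.07 [ 0.5457 -0.104   0.1789] F [ 0.02 -0.01 -1.21] op 0.724 ff 28.0
shift [-0.0009 -0.0021  0.151 ] turn [0.0003 0.0002 0.0001]
```

```bash
python3 -m handwheel '[[-0.001,-0.002,0.04,0,0,0,-1],[-0.001,-0.002,0.08,0,0,0,-1],[-0.001,-0.002,0.11,0,0,0,-1],[-0.001,-0.002,0.13,0,0,0,-1],[-0.001,-0.002,0.142,0,0,0,-1],[-0.001,-0.002,0.148,0,0,0,-1],[-0.001,-0.002,0.148,0,0,0,-1]]'; python3 -m handwheel '[[0,0,0.005,0,0,0,-1],[0,0,0.007,0,0,0,-1],[0,0,0.007,0,0,0,-1]]'
```

```text
time: 25.95
eef_pos: [0.5449, -0.1048, 0.1193]
tcp_rot: [0.644, 0.765, 0.0, 0.0]
contact_force: [0.0, 0.8, -1.4]
opening: 0.725
finger_force: 28.0
time: 26.32
eef_pos: [0.5455, -0.1052, 0.1186]
tcp_rot: [0.644, 0.765, 0.0, 0.001]
contact_force: [-2.9, 1.2, 6.3]
opening: 0.724
finger_force: 28.4
```

Contact came at the expected height (0.1186). Release, rise, and check the last cup.

```bash
python3 -m handwheel '[[0,0,0,0,0,0,1],[0,0,0,0,0,0,1],[0,0,0,0,0,0,1],[0,0,0,0,0,0,1],[0,0,-0.1,0,0,0,1],[0,0,-0.25,0,0,0,1],[0.05,0,-0.3,0,0,0,1],[0.2,0,-0.3,0,0,0,1],[0.3,0,-0.3,0,0,0,1],[0.3,0,-0.3,0,0,0,1]]'; python3 fitc.py .545 -.1045 .054 top,side; python3 fitc.py .58 .3806 0 top,side
python3 -c "
from h import *
st(); to([.58,.381,.2],.172)"
```

```text
time: 27.58
eef_pos: [0.5229, 0.0162, 0.2354]
tcp_rot: [0.642, 0.766, -0.0, -0.001]
contact_force: [0.4, 0.2, 0.8]
opening: 1.003
finger_force: 0.0
top [ 0.543  -0.1026] -144.9 at guess -137.1
side [ 0.5447 -0.107 ] -78.0 at guess -76.9
top [0.5802 0.3825] -146.4 at guess -141.2
side [0.5798 0.3787] -118.5 at guess -101.0
t 27.77 [0.5242 0.0129 0.2359] F [ 0.17 -0.37 -1.05] op 1.007 ff 0.0
shift [0.8832 0.2942 0.0895] turn [-0.0002  0.     -0.0003]
```

```bash
python3 -m handwheel '[[0.883,0.294,0.08,0,0,0,1],[0.883,0.294,0.08,0,0,0,1],[0.883,0.294,0.08,0,0,0,1],[0.883,0.294,0.08,0,0,0,1],[0.883,0.294,0.08,0,0,0,1],[0.883,0.294,0.08,0,0,0,1],[0.883,0.294,0.08,0,0,0,1],[0.883,0.294,0.08,0,0,0,1],[0.883,0.294,0.08,0,0,0,1]]'; python3 -c "
from h import *
st(); to([.58,.381,.062],.172)"
```

```text
time: 28.9
eef_pos: [0.5804, 0.3798, 0.2045]
tcp_rot: [0.645, 0.764, -0.0, 0.0]
contact_force: [-0.0, 0.4, -0.3]
opening: 0.999
finger_force: 0.0
t 28.9 [0.5804 0.3798 0.2045] F [-0.03  0.4  -0.29] op 0.999 ff 0.0
shift [ 0.0033 -0.0005  0.3564] turn [ 0.      0.0001 -0.0009]
```

```bash
python3 -m handwheel '[[0.003,0,0.14,0,0,0,1],[0.003,0,0.25,0,0,0,1],[0.003,0,0.32,0,0,0,1],[0.003,0,0.356,0,0,0,1],[0.003,0,0.356,0,0,0,1],[0.003,0,0.356,0,0,0,-1],[0.003,0,0.356,0,0,0,-1],[0.003,0,0.356,0,0,0,-1],[0.003,0,0.356,0,0,0,-1],[0.003,0,0.356,0,0,0,-1]]' 25;  python3 -m handwheel '[[0,0,-0.05,0,0,0,-1],[0,0,-0.15,0,0,0,-1],[0,0,-0.25,0,0,0,-1],[0,0,-0.35,0,0,0,-1],[0,0,-0.4,0,0,0,-1],[0,0,-0.4,0,0,0,-1]]'; python3 -m handwheel '[[-0.15,-0.05,0,0,0,0,-1],[-0.3,-0.1,0,0,0,0,-1],[-0.45,-0.15,0,0,0,0,-1],[-0.6,-0.2,0,0,0,0,-1],[-0.75,-0.24,0,0,0,0,-1],[-0.9,-0.29,0,0,0,0,-1],[-0.9,-0.29,0,0,0,0,-1]]';python3 -c "
from h import *
st(); to([.545,-.1045,.2],.172)"
```

```text
time: 30.15
eef_pos: [0.5808, 0.3834, 0.0649]
tcp_rot: [0.644, 0.765, 0.002, 0.001]
contact_force: [-2.3, -1.5, 6.5]
opening: 0.73
finger_force: 26.9
time: 30.9
eef_pos: [0.5803, 0.3832, 0.2243]
tcp_rot: [0.644, 0.765, 0.002, 0.001]
contact_force: [-0.1, 0.4, -1.6]
opening: 0.73
finger_force: 27.9
time: 31.78
eef_pos: [0.525, 0.0048, 0.2194]
tcp_rot: [0.646, 0.763, -0.001, -0.002]
contact_force: [-0.0, 1.4, -0.8]
opening: 0.73
finger_force: 28.0
t 31.77 [0.525  0.0048 0.2194] F [-0.04  1.43 -0.76] op 0.73 ff 28.0
shift [-0.2779  0.0044  0.0482] turn [-0.0014 -0.0003 -0.002 ]
```

```bash
python3 -m handwheel '[[-0.12,0,0,0,0,0,-1],[-0.22,0.003,0,0,0,0,-1],[-0.278,0.004,0,0,0,0,-1],[-0.278,0.004,0.02,0,0,0,-1],[-0.278,0.004,0.04,0,0,0,-1],[-0.278,0.004,0.04,0,0,0,-1],[-0.278,0.004,0.04,0,0,0,-1]]';  python3 -c "
from h import *
st(); to([.5445,-.1045,.143],.172)"
```

```text
time: 32.65
eef_pos: [0.5472, -0.1001, 0.2059]
tcp_rot: [0.643, 0.766, 0.0, -0.0]
contact_force: [0.2, -0.2, -1.0]
opening: 0.732
finger_force: 28.0
t 32.65 [ 0.5472 -0.1001  0.2059] F [ 0.16 -0.22 -1.01] op 0.732 ff 28.0
shift [-0.0096 -0.0086  0.1571] turn [-0.     -0.0001  0.0003]
```

```bash
python3 -m handwheel '[[-0.008,-0.007,0.03,0,0,0,-1],[-0.008,-0.007,0.07,0,0,0,-1],[-0.008,-0.007,0.1,0,0,0,-1],[-0.008,-0.007,0.13,0,0,0,-1],[-0.008,-0.007,0.148,0,0,0,-1],[-0.008,-0.007,0.153,0,0,0,-1],[-0.008,-0.007,0.153,0,0,0,-1]]'; python3 -m handwheel '[[0,0,0.005,0,0,0,-1],[0,0,0.008,0,0,0,-1],[0,0,0.008,0,0,0,-1]]'
```

```text
time: 33.52
eef_pos: [0.5452, -0.1048, 0.1449]
tcp_rot: [0.644, 0.765, 0.0, 0.0]
contact_force: [0.4, 0.9, -1.3]
opening: 0.726
finger_force: 28.0
time: 33.9
eef_pos: [0.5458, -0.1051, 0.1429]
tcp_rot: [0.644, 0.765, 0.0, 0.001]
contact_force: [-0.7, 1.0, 4.2]
opening: 0.726
finger_force: 28.3
```

Contact at 0.143 as predicted. Release, back off and look at the whole scene (also for any further grey tumbler).

```bash
python3 -m handwheel '[[0,0,0,0,0,0,1],[0,0,0,0,0,0,1],[0,0,0,0,0,0,1],[0,0,0,0,0,0,1],[0,0,-0.1,0,0,0,1],[0,0,-0.2,0,0,0,1],[-0.1,0,-0.3,0,0,0,1],[-0.25,0,-0.3,0,0,0,1],[-0.4,0,-0.3,0,0,0,1],[-0.46,0,-0.3,0,0,0,1],[-0.46,0,-0.3,0,0,0,1]]'; python3 -c "
from h import *
st(); to([.579,-.2825,.045],.172)
a,b=[eyes.read_camera(n)[:,:,::-1] for n in P]; b2=cv2.resize(b[120:230,280:400],(480,440),interpolation=cv2.INTER_CUBIC)
v=np.vstack([np.hstack([cv2.resize(a,(320,200)),cv2.resize(b,(320,200))]),np.hstack([b2,cv2.resize(a[150:230,330:359],(160,440))])]) ;cv2.imwrite('pics/b2.png',v)"
```

```text
time: 35.28
eef_pos: [0.5762, -0.2872, 0.2608]
tcp_rot: [0.645, 0.764, 0.0, -0.001]
contact_force: [-0.7, 1.0, -1.1]
opening: 0.999
finger_force: 0.0
t 35.27 [ 0.5762 -0.2872  0.2608] F [-0.72  0.97 -1.07] op 0.999 ff 0.0
shift [0.0097 0.0091 0.5395] turn [-0.0002 -0.0004 -0.0008]
```

View pics/b2.png

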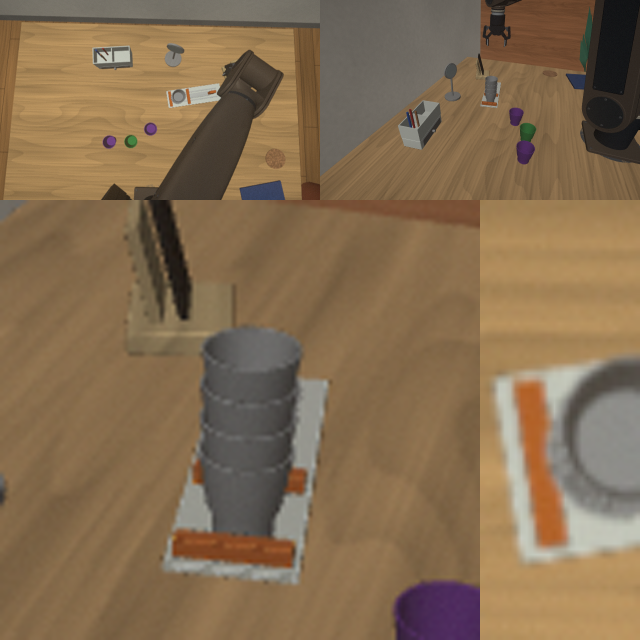

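The four tumblers stand in one straight stack on the seat (crop 250,430), and no other grey tumblers remain. Grip the tab again.

```bash
python3 -m handwheel '[[0.01,0.009,0.15,0,0,0,1],[0.01,0.009,0.3,0,0,0,1],[0.01,0.009,0.42,0,0,0,1],[0.01,0.009,0.5,0,0,0,1],[0.01,0.009,0.537,0,0,0,1],[0.01,0.009,0.537,0,0,0,1],[0.01,0.009,0.537,0,0,0,-1],[0.01,0.009,0.537,0,0,0,-1],[0.01,0.009,0.537,0,0,0,-1],[0.01,0.009,0.537,0,0,0,-1],[0.01,0.009,0.537,0,0,0,-1],[0.01,0.009,0.537,0,0,0,-1]]' 25; python3 -m handwheel '[[0.01,0,0,0,0,0,-1],[0.02,0,0,0,0,0,-1],[0.03,0,0,0,0,0,-1],[0.04,0,0,0,0,0,-1],[0.05,0,0,0,0,0,-1],[0.05,0,0,0,0,0,-1]]'
```

```text
time: 36.88
eef_pos: [0.5794, -0.2817, 0.0473]
tcp_rot: [0.644, 0.765, -0.0, 0.0]
contact_force: [-2.5, 0.2, 5.3]
opening: 0.161
finger_force: 28.7
time: 37.62
eef_pos: [0.5758, -0.2616, 0.0473]
tcp_rot: [0.644, 0.765, -0.0, -0.0]
contact_force: [-3.6, -2.2, 6.5]
opening: 0.158
finger_force: 29.1
```

```bash
python3 -m handwheel '[[0.006,0,0,0,0,0,-1],[0.012,0,0,0,0,0,-1],[0.018,0,0,0,0,0,-1],[0.022,0,0,0,0,0,-1],[0.022,0,0,0,0,0,-1]]'; python3 -m handwheel '[[0.003,0,0,0,0,0,-1],[0.006,0,0,0,0,0,-1],[0.006,0,0,0,0,0,-1]]'
```

```text
time: 38.25
eef_pos: [0.5744, -0.2532, 0.0473]
tcp_rot: [0.644, 0.765, -0.0, 0.0]
contact_force: [-3.3, -2.7, 6.1]
opening: 0.159
finger_force: 29.0
time: 38.62
eef_pos: [0.574, -0.2509, 0.0473]
tcp_rot: [0.644, 0.765, -0.0, 0.0]
contact_force: [-4.0, -3.1, 5.2]
opening: 0.159
finger_force: 29.0
```

```bash
python3 -m handwheel '[[0.002,0,0,0,0,0,-1],[0.004,0,0,0,0,0,-1],[0.004,0,0,0,0,0,-1]]'
```

```text
time: 39.0
eef_pos: [0.5737, -0.2494, 0.0473]
tcp_rot: [0.644, 0.765, -0.0, 0.0]
contact_force: [-3.4, -3.2, 5.7]
opening: 0.16
finger_force: 29.0
```

```bash
for i in 1 2; do python3 -m handwheel '[[0.0015,0,0,0,0,0,-1],[0.003,0,0,0,0,0,-1],[0.003,0,0,0,0,0,-1]]'; done
```

```text
time: 39.38
eef_pos: [0.5735, -0.2482, 0.0473]
tcp_rot: [0.644, 0.765, -0.0, 0.0]
contact_force: [-4.0, -2.8, 6.2]
opening: 0.158
finger_force: 29.0
time: 39.75
eef_pos: [0.5733, -0.2471, 0.0473]
tcp_rot: [0.644, 0.765, -0.0, 0.0]
contact_force: [-3.7, -3.8, 6.8]
opening: 0.163
finger_force: 29.0
```

```bash
python3 -m handwheel '[[0.0015,0,0,0,0,0,-1],[0.003,0,0,0,0,0,-1],[0.003,0,0,0,0,0,-1]]'; python3 -c "
from h import *
a,b=[eyes.read_camera(n)[:,:,::-1] for n in P]; b2=cv2.resize(b[130:225,290:380],(540,570),interpolation=cv2.INTER_CUBIC);cv2.imwrite('pics/b3.png',b2)"
```

```text
time: 40.12
eef_pos: [0.5731, -0.2463, 0.0473]
tcp_rot: [0.644, 0.765, -0.001, 0.001]
contact_force: [-3.3, -3.8, 4.9]
opening: 0.16
finger_force: 28.9
```

View pics/b3.png

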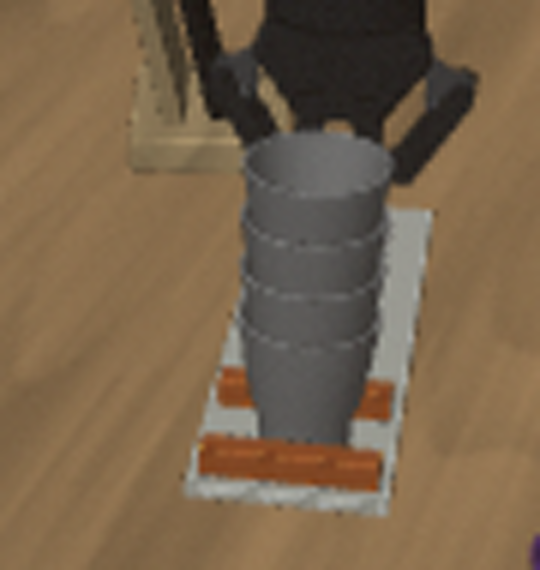

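The stack is still straight and the jaw is nearly on the foot. Continue in small steps, watching the force.

```bash
python3 -m handwheel '[[0.001,0,0,0,0,0,-1],[0.0025,0,0,0,0,0,-1],[0.0025,0,0,0,0,0,-1]]'
```

```text
time: 40.6
eef_pos: [0.5731, -0.246, 0.0473]
tcp_rot: [0.644, 0.765, -0.001, 0.001]
contact_force: [-3.6, -6.4, 4.0]
opening: 0.158
finger_force: 28.7
```

```bash
python3 -m handwheel '[[0.001,0,0,0,0,0,-1],[0.0025,0,0,0,0,0,-1],[0.0025,0,0,0,0,0,-1]]'
```

```text
time: 40.98
eef_pos: [0.5729, -0.2451, 0.0473]
tcp_rot: [0.644, 0.765, -0.001, 0.001]
contact_force: [-2.3, -6.9, 3.8]
opening: 0.165
finger_force: 28.7
```

```bash
python3 -m handwheel '[[0.001,0,0,0,0,0,-1],[0.001,0,0,0,0,0,-1],[0.001,0,0,0,0,0,-1]]'; python3 -m handwheel '[[0,0,0,0,0,0,-1]]'
```

```text
time: 41.35
eef_pos: [0.5729, -0.2448, 0.0473]
tcp_rot: [0.644, 0.765, -0.001, 0.001]
contact_force: [-3.4, -7.4, 3.8]
opening: 0.155
finger_force: 28.7
time: 41.48
eef_pos: [0.5729, -0.2448, 0.0473]
tcp_rot: [0.644, 0.765, -0.001, 0.001]
contact_force: [-2.6, -7.2, 4.4]
opening: 0.158
finger_force: 28.7
```

```bash
python3 -m handwheel '[[0.001,0,0,0,0,0,-1],[0.002,0,0,0,0,0,-1],[0.002,0,0,0,0,0,-1]]'; python3 -c "
from h import *
a,b=[eyes.read_camera(n)[:,:,::-1] for n in P]; b2=cv2.resize(b[170:225,310:370],(600,550),interpolation=cv2.INTER_CUBIC);cv2.imwrite('pics/b4.png',b2)"
```

```text
time: 41.85
eef_pos: [0.5727, -0.244, 0.0473]
tcp_rot: [0.644, 0.765, -0.001, 0.001]
contact_force: [-3.0, -6.3, 3.6]
opening: 0.164
finger_force: 28.7
```

View pics/b4.png

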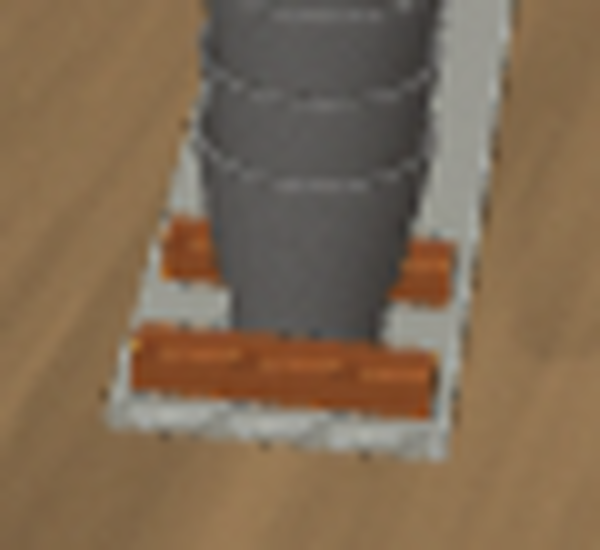

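The stack is still sliding (the jaw moved 0.8 mm with no rise in force). Continue.

```bash
for i in 1 2; do python3 -m handwheel '[[0.001,0,0,0,0,0,-1],[0.002,0,0,0,0,0,-1],[0.002,0,0,0,0,0,-1]]'; done
```

```text
time: 42.32
eef_pos: [0.5727, -0.2437, 0.0474]
tcp_rot: [0.644, 0.765, -0.001, 0.002]
contact_force: [-2.1, -9.5, 4.3]
opening: 0.163
finger_force: 28.5
time: 42.7
eef_pos: [0.5727, -0.2437, 0.0474]
tcp_rot: [0.644, 0.765, -0.001, 0.003]
contact_force: [-1.9, -10.9, 1.5]
opening: 0.163
finger_force: 28.4
```

The jaw has stopped moving and the force is rising, so both jaws are in contact. Ease the push off a little, then release and rise.

```bash
python3 -m handwheel '[[-0.002,0,0,0,0,0,-1],[-0.004,0,0,0,0,0,-1],[-0.004,0,0,0,0,0,-1]]';python3 -m handwheel '[[0,0,0,0,0,0,-0.5],[0,0,0,0,0,0,0],[0,0,0,0,0,0,0.5],[0,0,0,0,0,0,1],[0,0,0,0,0,0,1]]'; python3 -m handwheel '[[0,0,-0.1,0,0,0,1],[0,0,-0.2,0,0,0,1],[0,0,-0.35,0,0,0,1],[0,0,-0.5,0,0,0,1],[-0.1,0,-0.6,0,0,0,1],[-0.3,0,-0.6,0,0,0,1],[-0.3,0,-0.6,0,0,0,1],[-0.3,0,-0.6,0,0,0,1]]'; python3 -c "
from h import *
a,b=[eyes.read_camera(n)[:,:,::-1] for n in P]; v=np.hstack([cv2.resize(b[125:225,280:380],(400,400),interpolation=cv2.INTER_CUBIC),cv2.resize(a[150:240,330:420],(400,400),interpolation=cv2.INTER_CUBIC)]);cv2.imwrite('pics/b5.png',np.vstack([v,np.hstack([cv2.resize(b,(320,200)),cv2.resize(a,(480,200))])]))"
```

```text
time: 43.08
eef_pos: [0.5727, -0.2437, 0.0473]
tcp_rot: [0.644, 0.765, -0.001, 0.001]
contact_force: [-2.3, -5.5, 4.3]
opening: 0.159
finger_force: 28.8
time: 43.7
eef_pos: [0.5726, -0.2423, 0.0467]
tcp_rot: [0.644, 0.765, 0.0, -0.0]
contact_force: [0.3, 0.2, -0.9]
opening: 1.003
finger_force: 0.0
time: 44.7
eef_pos: [0.5926, -0.3613, 0.2854]
tcp_rot: [0.645, 0.765, 0.0, -0.001]
contact_force: [-0.6, -0.4, -0.4]
opening: 1.005
finger_force: 0.0
```

View pics/b5.png

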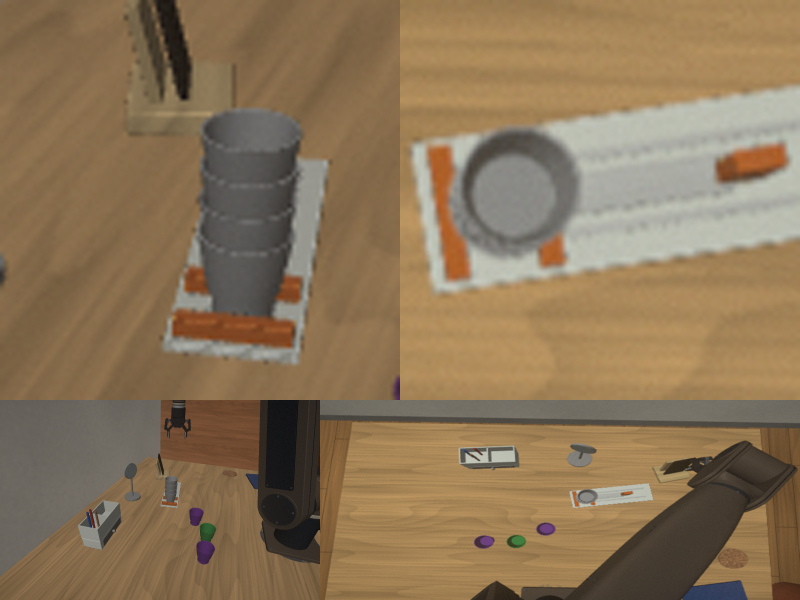

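The stack is upright and clamped between both jaws, the gripper is clear, and the bystanders are untouched.

```bash
python3 -c "
from plant import ctrl
print(ctrl.sign_off())"
```

```text
the job is handed in; nothing more can be done
None
```

The job is handed in: all four tumblers present stand in one straight stack on the seat, the jaw is shut against the bottom one (the final push peaked at about 8 N, estimated, and was eased before letting go), and the organiser, magnifier and dock were left alone.

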